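# Release the latched key on the station control box

### The job

The hob line is on hold because one of the four identical latching keys on the station's control box has been left pushed in. Start at the key next to the rotary switch and work along the row, tapping each of the four keys lightly with a fingertip, so lightly that none latches or releases; then press the one that you found latched fully down and let it pop up, so that all four keys stand up. Leave the loose parts around the box where they lie.

Things in the scene. Friction and masses are not known exactly. Their poses are not given: they have to be found in the camera images.
- station: Pale blue-grey control box screwed to the bench, 116 x 272 mm, lid 75 mm above the bench. Origin on the bench under its centre; y along the key row, x across it, z up. The black rotary switch (34 mm across, 25 mm above the lid) stands at y = +100 mm. The four keys stand at x = 0, y = +50, +4, -42 and -88 mm (the +50 one is next to the rotary switch); the 37 mm square bezels rise 3 mm above the lid. The box's yaw stays within 0.35 rad of the robot's axes.
- cap_a: One of the four identical grey key caps, 28 x 28 mm, standing through a thin square bezel in the box's lid. Origin at the centre of its flat top face, z up; the top is 15 mm above the lid when the key is up, 11.4 mm when it is latched down, 5 mm at the bottom stop. The letters do not follow the order of the row.
- cap_c: One of the four identical grey key caps, 28 x 28 mm, standing through a thin square bezel in the box's lid. Origin at the centre of its flat top face, z up; the top is 15 mm above the lid when the key is up, 11.4 mm when it is latched down, 5 mm at the bottom stop. The letters do not follow the order of the row.
- cap_d: One of the four identical grey key caps, 28 x 28 mm, standing through a thin square bezel in the box's lid. Origin at the centre of its flat top face, z up; the top is 15 mm above the lid when the key is up, 11.4 mm when it is latched down, 5 mm at the bottom stop. The letters do not follow the order of the row.
- cap_b: One of the four identical grey key caps, 28 x 28 mm, standing through a thin square bezel in the box's lid. Origin at the centre of its flat top face, z up; the top is 15 mm above the lid when the key is up, 11.4 mm when it is latched down, 5 mm at the bottom stop. The letters do not follow the order of the row.
- key_a (a joint): How far this key is pushed in, in m: 0 up, 0.0036 latched, 0.010 at the bottom stop. Return spring 1.5 N plus 0.8 N per mm: an up key gives way from 1.5 N on, a latched one yields about 1 mm under the first 4 N, then like the others; the bottom takes 9.5 N. A latched key pressed past 0.0085 for 0.2 s pops up to 0 when let go; pressed less than 0.0055 it stays latched. An up key counts as pushed in beyond 0.006.
- key_c (a joint): How far this key is pushed in, in m: 0 up, 0.0036 latched, 0.010 at the bottom stop. Return spring 1.5 N plus 0.8 N per mm: an up key gives way from 1.5 N on, a latched one yields about 1 mm under the first 4 N, then like the others; the bottom takes 9.5 N. A latched key pressed past 0.0085 for 0.2 s pops up to 0 when let go; pressed less than 0.0055 it stays latched. An up key counts as pushed in beyond 0.006.
- key_d (a joint): How far this key is pushed in, in m: 0 up, 0.0036 latched, 0.010 at the bottom stop. Return spring 1.5 N plus 0.8 N per mm: an up key gives way from 1.5 N on, a latched one yields about 1 mm under the first 4 N, then like the others; the bottom takes 9.5 N. A latched key pressed past 0.0085 for 0.2 s pops up to 0 when let go; pressed less than 0.0055 it stays latched. An up key counts as pushed in beyond 0.006.
- key_b (a joint): How far this key is pushed in, in m: 0 up, 0.0036 latched, 0.010 at the bottom stop. Return spring 1.5 N plus 0.8 N per mm: an up key gives way from 1.5 N on, a latched one yields about 1 mm under the first 4 N, then like the others; the bottom takes 9.5 N. A latched key pressed past 0.0085 for 0.2 s pops up to 0 when let go; pressed less than 0.0055 it stays latched. An up key counts as pushed in beyond 0.006.
- burner_cap: Loose black burner cap, a disc 62 mm across and 13 mm high, on the bench behind the box (+x). Origin under its centre. Not to be disturbed.
- hob_knob: Loose aluminium hob knob, 42 mm across and 31 mm high, on the bench behind the box (+x). Origin under its centre. Not to be disturbed.
- driver: Loose screwdriver with black handle, 190 mm long, lying on the bench before the box (-x) along the row. Not to be disturbed.

How it is judged:
By the outcome, as a careful person would: the job done as asked, in the order asked, and still so for the second after the job is handed in, with the robot touching nothing.
It also fails if it takes over 48 s, if anything falls off the work surface, if the arm or the gripper's body presses on something with over 40 N, if the wrist force passes 120 N, or if a joint passes its speed limit or range.

### The arm

A 6-joint arm with a two-finger parallel gripper is mounted at the origin on the work surface. World frame = base frame: x ahead of the robot, y to its left, z up, the work surface at z = 0. Lengths are in m, angles in rad, forces in N, time in s.
With the tool pointing down it reaches from about 0.4 to 0.825 m from the base axis. Payload 7 kg.
Tool frame: the origin (TCP) lies between the finger pads; the fingertips stand 22 mm ahead of it and the grasp point (between the pads) lies 3 mm ahead of it; z points along the fingers, y is the direction in which the jaws open and shut (so a half turn about z gives the same grasp; the last joint's range is limited). The gripper opens to 88 mm and grips with 3 to 60 N. Pads are 19 mm wide; open, the fingers measure 130 mm over their backs; the gripper's body (78 mm by 193 mm) begins 47 mm behind the grasp point.
Start: joints at [-0.82, 0.359, 0.012, 0, -1.224, -0.288], TCP at [0.301, -0.604, 0.249] pointing down, gripper open.
Joint ranges: [-3.07, 3.07], [-1.43, 2.12], [-1.02, 1.25], [-3.03, 1.67], [-3.05, -0], [-3.03, 3.03]. Speed limits (rad/s): [2.39, 2.39, 3.01, 3.14, 3.14, 3.14].

### API

Orientations are given as [roll, pitch, yaw] about the fixed x, y, z axes, in that order (R = Rz(yaw) Ry(pitch) Rx(roll)).
In Python, from station import arm, optics gives the robot as it stands. The module is installed in compiled form; this text tells all that it offers.
- The arm moves only by the tool jog_arm, never from a script. Its argument "motion" is a list that holds one entry, the list of rows, each a list of 7 numbers: the shift along the tool's x, y, z in m, then the turn, a rotation vector about the tool's x, y, z in degrees, then the finger opening in m, from 0 to 0.0876. In form: [[[x, y, z, rx, ry, rz, grip], ...]]. A call has 1 to 8 rows; each row is the pose to reach, as a shift and turn from the pose measured when the call began, along the tool's axes at that moment; what a row does not reach only later rows make up. A row lasts 1/10 s, in which the tool goes at most 50 mm and 8.59 degrees, less where a joint would pass 70% of its speed; a pose out of reach is approached as far as the arm can. A call with a gripper value outside its range is refused whole. The fingers move at their own pace and stop on an object; "newtons" is the grip in N (left out, the last holds). Time passes only in rows, so rows that repeat a pose let the fingers close. It gives the time, the measured TCP pose, the force and the opening at its end, in the units of the state.
- arm.get_state(): the state, without advancing time (a new reading comes with each control period).
- optics.grab_frame(name): name is "side" or "top" or "wrist"; returns the picture (400x640x3 uint8, red, green, blue); there is no depth.
- optics.camera_model(name): a dict with "mtx" (3x3 intrinsics, pixels), "R" (3x3) and "t" (3): a world point X has camera coordinates R X + t; the wrist camera has in their place "mount" (4x4, takes a point from camera to tool coordinates, whose origin is the TCP and whose axes are the flange's). Camera axes: x right, y down, z forward; pixel columns grow to the right and rows downward; lengths in m; the calibration is good to about 2 mm. A picture is of the moment at which its call begins: read the wrist's pose just before it. camera_model takes no time and is no camera call.
- arm.job_done(): hands the job in, once; it reports no verdict.
The state is a dict: "t": time; "q": joint angles; "qd": joint speeds; "joint_efforts": joint torques, N m; "eef_pos": TCP position; "ee_rot": TCP orientation; "force": force on the tool from outside, world axes, zero at the start; "moment": the same for the moment, N m; "width": finger opening in m.
Only numpy, scipy, OpenCV 4.12 (cv2) and the standard library are available. Lean on these libraries where they do the work, as an engineer would, in place of code of your own. Each camera call takes 0.05 s, during which the arm holds its last target.

## Working session

There is one attempt and no reset: what is moved stays moved. The work goes in short steps, Python scripts to look and compute and a tool call to move; the robot and the scene stay as the last step left them, time stands still between calls to the robot, and variables do not carry over. Pictures are saved under pics/ and viewed, and the job is handed in when it is done.

Besides the shell and the picture viewer there is one more tool, called after "Call:" by a JSON object that holds its "method" and its "body". jog_arm: Moves the arm, as the interface text tells. Its arguments: {"type":"object","properties":{"motion":{"type":"array","items":{"type":"array","items":{"type":"array","items":{"type":"number"}}}},"newtons":{"type":"number"}},"required":["motion"]}

```bash
mkdir -p pics; python3 - <<'E'
from station import arm, optics
import cv2,numpy as np
s=arm.get_state();print({k:np.round(v,4).tolist() for k,v in s.items()})
for n in("top","side"):
    f=optics.grab_frame(n);cv2.imwrite(f"pics/{n}0.png",f[:,:,::-1])
    m=optics.camera_model(n);print(n,{k:np.round(v,4).tolist() for k,v in m.items()})
print(optics.camera_model("wrist"))
E
```

```text
{'t': 0.0, 'q': [-0.8199, 0.3594, 0.0111, -0.0004, -1.2241, -0.2881], 'qd': [0.0001, -0.0006, 0.0017, 0.0007, -0.0002, -0.0006], 'joint_efforts': [-0.0, -58.2719, 29.3053, 6.9972, 0.0067, -0.0002], 'eef_pos': [0.3011, -0.6036, 0.2476], 'ee_rot': [3.1399, -0.0002, -2.679], 'force': [0.6619, -0.1658, 0.1616], 'moment': [-0.0336, 0.0102, 0.0288], 'width': 0.0875}
top {'mtx': [[466.3023, 0.0, 319.7865], [0.0, 466.3023, 192.3651], [0.0, 0.0, 1.0]], 'R': [[-0.009, -0.9999, 0.0071], [-0.9853, 0.0076, -0.1708], [0.1708, -0.0086, -0.9853]], 't': [0.0119, 0.5636, 0.6357]}
side {'mtx': [[418.8119, 0.0, 317.1594], [0.0, 418.8119, 199.0951], [0.0, 0.0, 1.0]], 'R': [[0.9543, -0.2986, -0.0076], [-0.1781, -0.5483, -0.8171], [0.2398, 0.7811, -0.5765]], 't': [-0.5234, 0.1868, 0.5128]}
{'mtx': array([[307.43253973,   0.        , 319.63468575],
       [  0.        , 307.43253973, 199.97689196],
       [  0.        ,   0.        ,   1.        ]]), 'mount': array([[-5.42815849e-04, -9.60936742e-01, -2.76767560e-01,
         7.51093013e-02],
       [ 9.99999177e-01, -8.43355344e-04,  9.66860907e-04,
         2.73201495e-04],
       [-1.16250557e-03, -2.76766808e-01,  9.60936409e-01,
        -1.36262518e-01],
       [ 0.00000000e+00,  0.00000000e+00,  0.00000000e+00,
         1.00000000e+00]])}
```

View pics/top0.png

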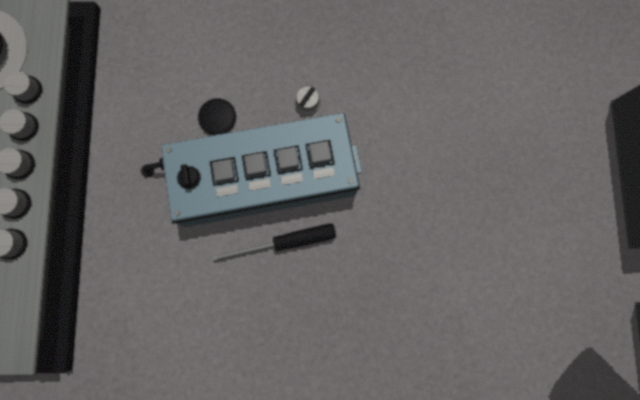

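View pics/side0.png

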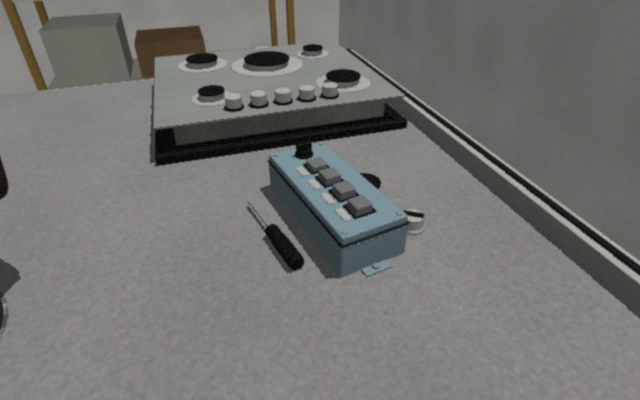

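```bash
cat > h.py <<'E'
import numpy as np,cv2
from station import arm,optics
def ray(n,uv,z,pose=None):
    m=optics.camera_model(n);K=m['mtx']
    d=np.linalg.inv(K)@np.array([uv[0],uv[1],1.])
    R,t=m['R'],m['t'];C=-R.T@t;D=R.T@d
    return C+D*(z-C[2])/D[2]
E
python3 - <<'E'
from h import *
im=cv2.imread('pics/top0.png');hsv=cv2.cvtColor(im,cv2.COLOR_BGR2HSV)
roi=np.zeros(im.shape[:2],np.uint8);roi[100:235,140:365]=1
for p in[(205,160),(224,171),(257,163),(250,215)]:print(p,hsv[p[1],p[0]])
blue=((hsv[:,:,1]>60)&(hsv[:,:,2]>90)&(roi>0)).astype(np.uint8)*255
blue=cv2.morphologyEx(blue,cv2.MORPH_OPEN,np.ones((5,5)))
c=max(cv2.findContours(blue,0,2)[0],key=cv2.contourArea)
r=cv2.minAreaRect(c);b=cv2.boxPoints(r);print(r)
P=np.array([ray('top',p,.075) for p in b]);print(P.round(4));print(P.mean(0),[np.linalg.norm(P[i]-P[i-1]).round(4) for i in range(4)])
g=im[:,:,0].astype(int)
sat=hsv[:,:,1]
grey=((sat<50)&(hsv[:,:,2]>75)&(hsv[:,:,2]<150)).astype(np.uint8)*255
fill=np.zeros_like(grey);cv2.fillPoly(fill,[b.astype(int)],255)
grey&=fill
cv2.imwrite('pics/crop0.png',cv2.resize(np.hstack([im[100:235,140:365]]),None,fx=3.5,fy=3.5,interpolation=cv2.INTER_CUBIC))
for c in cv2.findContours(grey,0,2)[0]:
    if cv2.contourArea(c)>120:
        r=cv2.minAreaRect(c);print('grey',np.round(r[0],1),np.round(r[1],1),r[2],ray('top',r[0],.09).round(4))
print('rot',ray('top',(188,177),.1))
E
```

```text
(205, 160) [ 98  46 139]
(224, 171) [ 30   2 110]
(257, 163) [ 45   4 116]
(250, 215) [100  15  52]Traceback (most recent call last):
  File "<stdin>", line 7, in <module>
ValueError: max() iterable argument is empty
```

```bash
python3 - <<'E'
from h import *
im=cv2.imread('pics/top0.png');hsv=cv2.cvtColor(im,cv2.COLOR_BGR2HSV)
roi=np.zeros(im.shape[:2],np.uint8);roi[100:235,140:365]=1
blue=((hsv[:,:,0]>85)&(hsv[:,:,0]<110)&(hsv[:,:,1]>28)&(hsv[:,:,2]>95)&(roi>0)).astype(np.uint8)*255
blue=cv2.morphologyEx(blue,cv2.MORPH_OPEN,np.ones((5,5)))
c=max(cv2.findContours(blue,0,2)[0],key=cv2.contourArea)
r=cv2.minAreaRect(c);b=cv2.boxPoints(r);print(r)
P=np.array([ray('top',p,.075) for p in b]);print(P.round(4));print(P.mean(0),[np.linalg.norm(P[i]-P[i-1]).round(4) for i in range(4)])
grey=((hsv[:,:,1]<18)&(hsv[:,:,2]>85)&(hsv[:,:,2]<140)).astype(np.uint8)*255
fill=np.zeros_like(grey);cv2.fillPoly(fill,[b.astype(int)],255)
grey&=fill
v=im.copy();cv2.drawContours(v,[c],-1,(0,0,255),1)
for c in cv2.findContours(grey,0,2)[0]:
    if cv2.contourArea(c)>120:
        cv2.drawContours(v,[c],-1,(0,255,0),1)
        r=cv2.minAreaRect(c);print('grey',np.round(r[0],1),np.round(r[1],1),r[2],ray('top',r[0],.09).round(4))
print('rot',ray('top',(188,177),.1))
cv2.imwrite('pics/crop1.png',cv2.resize(v[100:235,140:365],None,fx=3.5,fy=3.5,interpolation=cv2.INTER_CUBIC))
E
```

```text
((260.5667724609375, 165.27383422851562), (75.76576232910156, 194.2486572265625), 79.87532806396484)
[[ 0.6295  0.2379  0.075 ]
 [ 0.6789 -0.0369  0.075 ]
 [ 0.5684 -0.0535  0.075 ]
 [ 0.5221  0.214   0.075 ]]
[0.59975877 0.09039629 0.075     ] [np.float64(0.11), np.float64(0.2792), np.float64(0.1117), np.float64(0.2715)]
grey [222.8 169.4] [18.  18.7] 81.8698959350586 [0.5898 0.1418 0.09  ]
grey [255.  162.6] [18.6 19.2] 80.53767395019531 [0.5992 0.0973 0.09  ]
grey [287.3 156.8] [18.4 19.7] 80.53767395019531 [0.6072 0.0524 0.09  ]
grey [319.7 151. ] [18.6 19.4] 78.69007110595703 [0.6152 0.0072 0.09  ]
grey [315.7 133.6] [35.9 74.6] 80.13418579101562 [0.6404 0.0126 0.09  ]
rot [0.57731631 0.18668857 0.1       ]
```

View pics/crop1.png

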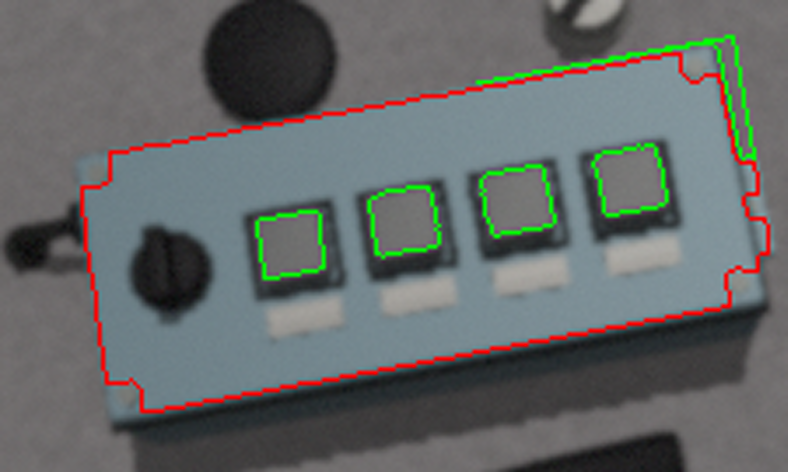

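```bash
cat >> h.py <<'E'
from scipy.spatial.transform import Rotation as Ro
B=np.array([[.5898,.1418],[.5992,.0973],[.6072,.0524],[.6152,.0072]])
YAW=.187
u=np.array([np.sin(YAW),-np.cos(YAW)])
c0=B.mean(0); KEYS=[c0+u*.046*(i-1.5) for i in range(4)]
def delta(xyz,yaw=YAW-np.pi):
    s=arm.get_state();R=Ro.from_euler('xyz',s['ee_rot'])
    d=R.inv().apply(np.array(xyz)-s['eef_pos'])
    G=Ro.from_euler('xyz',[np.pi,0,yaw])
    return np.r_[d*1000,(R.inv()*G).as_rotvec(degrees=True)].round(2)
E
python3 -c "
from h import *
print(np.round(KEYS,4))
print(delta([*KEYS[0],.2]))"
```

```text
[[0.59   0.1425]
 [0.5986 0.0973]
 [0.6071 0.0521]
 [0.6157 0.0069]]
[-5.9151e+02  5.3872e+02  4.8430e+01  8.0000e-02 -2.0000e-02  1.5790e+01]
```

Call:
{"method": "jog_arm", "body": {"motion": [[[-0.03,0.027,0.005,0,0,2,0],[-0.065,0.059,0.01,0,0,4,0],[-0.1,0.09,0.015,0,0,6,0],[-0.135,0.122,0.02,0,0,8,0],[-0.17,0.154,0.025,0,0,10,0],[-0.205,0.186,0.03,0,0,12,0],[-0.24,0.218,0.035,0,0,14,0],[-0.275,0.25,0.04,0,0,15.8,0]]], "newtons": 20}}

```text
t: 0.9
eef_pos: [0.4358, -0.2553, 0.2078]
ee_rot: [3.14, -0.0, -2.956]
force: [1.0, -0.0, -0.7]
width: 0.0292
```

```bash
python3 -c "
from h import *
s=arm.get_state();print(s['t'],s['force'],s['width'],s['eef_pos'])
print(delta([*KEYS[0],.2]))"
```

```text
0.9 [ 1.04818039 -0.0156553  -0.67043847] 0.029191809911713936 [ 0.43580071 -0.25525684  0.2078154 ]
[-2.2492e+02  3.6246e+02  8.2300e+00  8.0000e-02 -3.0000e-02 -9.0000e-02]
```

Call:
{"method": "jog_arm", "body": {"motion": [[[-0.025,0.041,0,0,0,0,0],[-0.05,0.081,0,0,0,0,0],[-0.075,0.121,0,0,0,0,0],[-0.1,0.161,0,0,0,0,0],[-0.125,0.201,0,0,0,0,0],[-0.15,0.241,0,0,0,0,0],[-0.175,0.281,0,0,0,0,0],[-0.197,0.317,0,0,0,0,0]]]}}

```text
t: 1.7
eef_pos: [0.5713, 0.0949, 0.2079]
ee_rot: [3.14, -0.001, -2.956]
force: [0.7, -0.6, 0.6]
width: 0.0006
```

```bash
python3 -c "
from h import *
s=arm.get_state();print(s['t'],s['force'],s['width'],s['eef_pos'],s['qd'].round(3))
print(delta([*KEYS[0],.17]))
cv2.imwrite('pics/w1.png',optics.grab_frame('wrist')[:,:,::-1])
s=arm.get_state();print(s['force'],s['eef_pos'])
"
```

```text
1.7 [ 0.70041131 -0.58205946  0.5941463 ] 0.0005754866845114164 [0.57125028 0.09485663 0.20794552] [ 0.518  0.325  0.425  0.001 -0.105 -0.516]
[-27.29  43.27  37.99   0.08  -0.05  -0.05]
[4.93394422 4.82859761 1.59829883] [0.57376383 0.09920276 0.20768514]
```

View pics/w1.png

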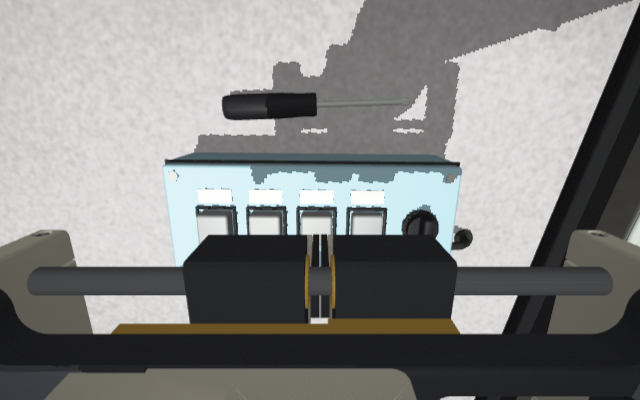

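The wrist view shows the row of keys (columns 215, 266, 317, 366), with the rotary at (420, 225) on the right. The closed fingers hang in the middle over the second key from the rotary. The next move goes to key 1.

Call:
{"method": "jog_arm", "body": {"motion": [[[-0.012,0.019,0.015,0,0,0,0],[-0.024,0.038,0.03,0,0,0,0],[-0.025,0.039,0.038,0,0,0,0],[-0.025,0.039,0.048,0,0,0,0],[-0.025,0.039,0.055,0,0,0,0],[-0.025,0.039,0.06,0,0,0,0],[-0.025,0.039,0.06,0,0,0,0],[-0.025,0.039,0.06,0,0,0,0]]]}}

```text
t: 2.55
eef_pos: [0.5912, 0.1419, 0.1483]
ee_rot: [3.14, 0.002, -2.954]
force: [0.3, 0.3, -0.3]
width: 0.0004
```

```bash
python3 -c "
from h import *
s=arm.get_state();print(s['t'],s['force'],s['width'],s['eef_pos'],s['qd'].round(3))
print(delta([*KEYS[0],.112]))
cv2.imwrite('pics/w2.png',optics.grab_frame('wrist')[:,:,::-1])
f=optics.grab_frame('side');cv2.imwrite('pics/s2.png',cv2.resize(f[110:290,220:440,::-1],None,fx=3.5,fy=3.3,interpolation=2))
f=optics.grab_frame('top');cv2.imwrite('pics/t2.png',cv2.resize(f[100:235,140:365,::-1],None,fx=3.5,fy=3.5,interpolation=2))
s=arm.get_state();print(s['force'],s['eef_pos'])
"
```

```text
2.55 [ 0.26507912  0.28256027 -0.30348593] 0.00042003258178123916 [0.59122995 0.14186569 0.14825065] [ 0.002 -0.003  0.006  0.001 -0.     0.   ]
[1.130e+00 7.500e-01 3.625e+01 1.100e-01 9.000e-02 3.000e-02]
[-0.2663735   0.00780798 -0.54218924] [0.59133368 0.14224005 0.1484112 ]
```

View pics/w2.png

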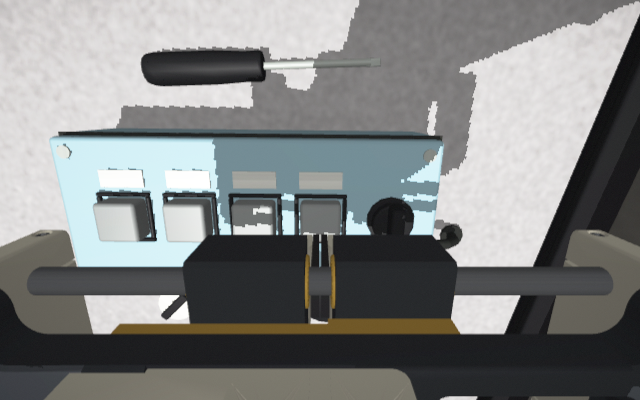

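View pics/s2.png

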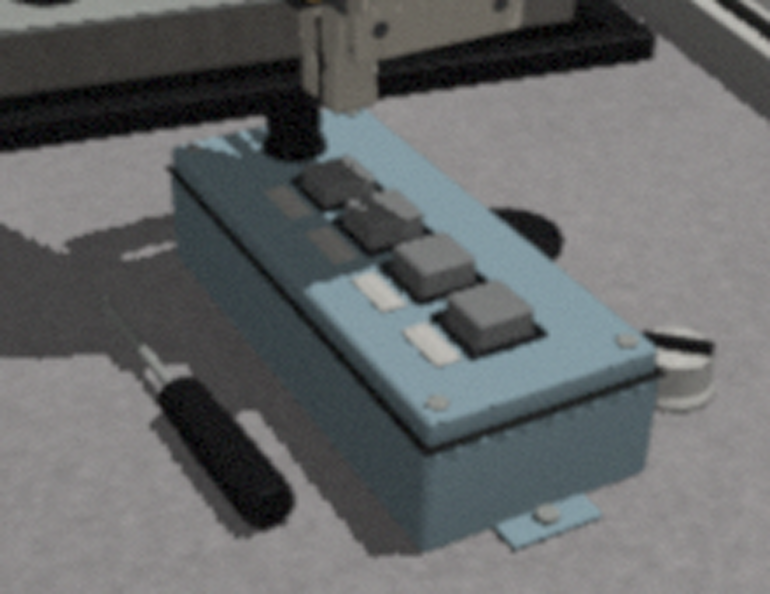

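View pics/t2.png

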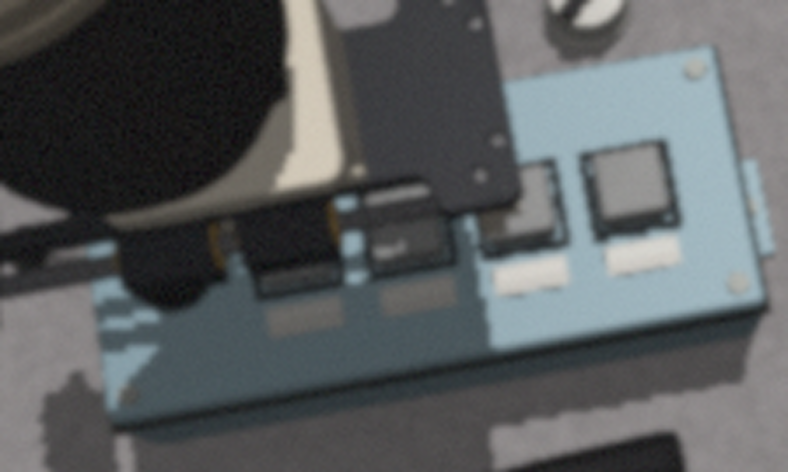

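Key 1's bezel is centred under the fingers in the wrist view (column ~320). I'm descending to just above the cap.

Call:
{"method": "jog_arm", "body": {"motion": [[[0.001,0.0005,0.008,0,0,0,0],[0.001,0.0005,0.018,0,0,0,0],[0.001,0.0005,0.026,0,0,0,0],[0.001,0.0005,0.031,0,0,0,0],[0.001,0.0005,0.033,0,0,0,0],[0.001,0.0005,0.034,0,0,0,0],[0.001,0.0005,0.034,0,0,0,0]]]}}

```text
t: 3.4
eef_pos: [0.5904, 0.1426, 0.1144]
ee_rot: [3.14, 0.002, -2.954]
force: [-0.3, -0.3, -0.3]
width: 0.0008
```

Call:
{"method": "jog_arm", "body": {"motion": [[[0,0,0.001,0,0,0,0],[0,0,0.001,0,0,0,0]]]}}

```text
t: 3.6
eef_pos: [0.5905, 0.1427, 0.1136]
ee_rot: [3.139, 0.002, -2.954]
force: [0.1, 0.5, -0.0]
width: 0.0005
```

Call:
{"method": "jog_arm", "body": {"motion": [[[0,0,0.001,0,0,0,0],[0,0,0.001,0,0,0,0]]]}}

```text
t: 3.8
eef_pos: [0.5905, 0.1427, 0.1126]
ee_rot: [3.139, 0.002, -2.954]
force: [-0.1, -0.4, 0.2]
width: 0.0006
```

Call:
{"method": "jog_arm", "body": {"motion": [[[0,0,0.001,0,0,0,0],[0,0,0.001,0,0,0,0]]]}}

```text
t: 4.0
eef_pos: [0.5904, 0.1427, 0.1115]
ee_rot: [3.139, 0.002, -2.954]
force: [0.3, 0.5, -0.0]
width: 0.0007
```

Call:
{"method": "jog_arm", "body": {"motion": [[[0,0,0.0008,0,0,0,0],[0,0,0.0008,0,0,0,0]]]}}

```text
t: 4.2
eef_pos: [0.5904, 0.1427, 0.1105]
ee_rot: [3.139, 0.002, -2.954]
force: [0.0, -0.3, -0.4]
width: 0.0004
```

Call:
{"method": "jog_arm", "body": {"motion": [[[0,0,0.0008,0,0,0,0],[0,0,0.0008,0,0,0,0]]]}}

```text
t: 4.4
eef_pos: [0.5903, 0.1426, 0.1096]
ee_rot: [3.139, 0.002, -2.954]
force: [-0.7, 0.3, 1.1]
width: 0.0001
```

Call:
{"method": "jog_arm", "body": {"motion": [[[0,0,0.0008,0,0,0,0],[0,0,0.0008,0,0,0,0]]]}}

```text
t: 4.6
eef_pos: [0.5904, 0.1427, 0.1088]
ee_rot: [3.139, 0.002, -2.954]
force: [0.0, -0.0, 0.3]
width: 0.0003
```

Call:
{"method": "jog_arm", "body": {"motion": [[[0,0,0.0006,0,0,0,0],[0,0,0.0006,0,0,0,0]]]}}

```text
t: 4.8
eef_pos: [0.5904, 0.1427, 0.1084]
ee_rot: [3.14, 0.002, -2.954]
force: [-1.2, -0.1, 1.8]
width: 0.0004
```

Call:
{"method": "jog_arm", "body": {"motion": [[[0,0,0.0003,0,0,0,0],[0,0,0.0003,0,0,0,0]]]}}

```text
t: 5.0
eef_pos: [0.5904, 0.1426, 0.1082]
ee_rot: [3.14, 0.002, -2.954]
force: [-1.3, -0.6, 3.0]
width: 0.0006
```

Contact came at tip height ~0.0866 with a stiff rise (about 4 N/mm), which is what a latched key should give. I'll compare it with the others, so on to key 2.

Call:
{"method": "jog_arm", "body": {"motion": [[[0,0,-0.008,0,0,0,0],[0,-0.006,-0.015,0,0,0,0],[0,-0.022,-0.016,0,0,0,0],[0,-0.038,-0.016,0,0,0,0],[0,-0.046,-0.016,0,0,0,0],[0,-0.046,-0.012,0,0,0,0],[0,-0.046,-0.007,0,0,0,0],[0,-0.046,-0.006,0,0,0,0]]]}}

```text
t: 5.8
eef_pos: [0.5984, 0.0973, 0.113]
ee_rot: [3.14, 0.001, -2.954]
force: [-0.7, -0.1, -0.6]
width: 0.0001
```

```bash
python3 -c "
from h import *
s=arm.get_state();print(s['eef_pos'],s['force']);print(delta([*KEYS[1],.112]))"
```

```text
[0.59843307 0.09732883 0.11300156] [-0.73241064 -0.073805   -0.58294734]
[-0.13 -0.08  1.    0.11  0.04  0.04]
```

Call:
{"method": "jog_arm", "body": {"motion": [[[0,0,0.0008,0,0,0,0],[0,0,0.0008,0,0,0,0]]]}}

```text
t: 6.0
eef_pos: [0.5984, 0.0976, 0.112]
ee_rot: [3.14, 0.0, -2.953]
force: [-0.1, -1.9, 1.9]
width: 0.0003
```

Call:
{"method": "jog_arm", "body": {"motion": [[[0,0,0.0008,0,0,0,0],[0,0,0.0008,0,0,0,0]]]}}

```text
t: 6.2
eef_pos: [0.5985, 0.0978, 0.1113]
ee_rot: [3.14, 0.001, -2.953]
force: [0.2, -0.9, 2.2]
width: 0.0005
```

Key 2 touched at TCP 0.112 and reads 2.2 N at 0.1113, so it is up. On to key 3.

Call:
{"method": "jog_arm", "body": {"motion": [[[0,0,-0.008,0,0,0,0],[0,-0.006,-0.013,0,0,0,0],[0,-0.022,-0.013,0,0,0,0],[0,-0.038,-0.013,0,0,0,0],[0,-0.0465,-0.013,0,0,0,0],[0,-0.0465,-0.009,0,0,0,0],[0,-0.0465,-0.004,0,0,0,0],[0,-0.0465,-0.002,0,0,0,0]]]}}

```text
t: 7.0
eef_pos: [0.6067, 0.052, 0.1122]
ee_rot: [3.14, -0.001, -2.953]
force: [-0.1, -0.8, 1.5]
width: 0.0004
```

Call:
{"method": "jog_arm", "body": {"motion": [[[0,0,0.0008,0,0,0,0],[0,0,0.0008,0,0,0,0]]]}}

```text
t: 7.2
eef_pos: [0.6067, 0.0522, 0.1113]
ee_rot: [3.141, -0.001, -2.953]
force: [0.4, -1.5, 1.8]
width: 0.0004
```

Call:
{"method": "jog_arm", "body": {"motion": [[[0,0,0.0006,0,0,0,0],[0,0,0.0006,0,0,0,0]]]}}

```text
t: 7.4
eef_pos: [0.6067, 0.0524, 0.1109]
ee_rot: [3.141, -0.001, -2.952]
force: [-1.1, -1.6, 1.8]
width: 0.0004
```

Key 3 is up too: contact at 0.112 with a soft rise. On to key 4.

Call:
{"method": "jog_arm", "body": {"motion": [[[0,0,-0.008,0,0,0,0],[0,-0.006,-0.013,0,0,0,0],[0,-0.022,-0.013,0,0,0,0],[0,-0.038,-0.013,0,0,0,0],[0,-0.0465,-0.013,0,0,0,0],[0,-0.0465,-0.009,0,0,0,0],[0,-0.0465,-0.004,0,0,0,0],[0,-0.0465,-0.003,0,0,0,0]]]}}

```text
t: 8.2
eef_pos: [0.6149, 0.0066, 0.1127]
ee_rot: [3.141, -0.003, -2.952]
force: [0.3, 0.4, 0.4]
width: 0.0002
```

Call:
{"method": "jog_arm", "body": {"motion": [[[0,0,0.001,0,0,0,0],[0,0,0.001,0,0,0,0]]]}}

```text
t: 8.4
eef_pos: [0.6149, 0.0069, 0.1116]
ee_rot: [3.141, -0.003, -2.952]
force: [0.4, -0.3, 2.5]
width: 0.0003
```

Call:
{"method": "jog_arm", "body": {"motion": [[[0,0,0.0008,0,0,0,0],[0,0,0.0008,0,0,0,0]]]}}

```text
t: 8.6
eef_pos: [0.615, 0.007, 0.111]
ee_rot: [3.141, -0.003, -2.951]
force: [0.6, -0.2, 2.7]
width: 0.0008
```

Key 4 is up, so key 1 is the latched one. I'm going back over it with clearance.

Call:
{"method": "jog_arm", "body": {"motion": [[[0,0,-0.01,0,0,0,0],[0,0.01,-0.018,0,0,0,0],[0,0.045,-0.02,0,0,0,0],[0,0.085,-0.02,0,0,0,0],[0,0.12,-0.02,0,0,0,0],[0,0.138,-0.02,0,0,0,0],[0,0.138,-0.02,0,0,0,0],[0,0.138,-0.02,0,0,0,0]]]}}

```text
t: 9.4
eef_pos: [0.5888, 0.143, 0.1314]
ee_rot: [3.141, -0.002, -2.95]
force: [-0.0, -0.5, -0.4]
width: 0.0005
```

```bash
python3 -c "
from h import *
s=arm.get_state();print(s['eef_pos'],s['force']);print(delta([*KEYS[0],.112]))"
```

```text
[0.5888298  0.14303061 0.13144917] [-0.04484953 -0.48032662 -0.41227056]
[-1.11 -0.79 19.45  0.03 -0.13  0.25]
```

Call:
{"method": "jog_arm", "body": {"motion": [[[-0.001,-0.001,0.01,0,0,0,0],[-0.001,-0.001,0.018,0,0,0,0],[-0.001,-0.001,0.022,0,0,0,0],[-0.001,-0.001,0.025,0,0,0,0],[-0.001,-0.001,0.0275,0,0,0,0],[-0.001,-0.001,0.029,0,0,0,0],[-0.001,-0.001,0.029,0,0,0,0]]]}}

```text
t: 10.1
eef_pos: [0.5894, 0.1411, 0.1027]
ee_rot: [-3.141, -0.004, -2.951]
force: [-5.1, -2.7, 8.9]
width: 0.0003
```

Call:
{"method": "jog_arm", "body": {"motion": [[[0,0,0.0008,0,0,0,0],[0,0,0.0008,0,0,0,0],[0,0,0.0008,0,0,0,0],[0,0,0.0008,0,0,0,0]]]}}

```text
t: 10.5
eef_pos: [0.5894, 0.1411, 0.1027]
ee_rot: [-3.141, -0.003, -2.951]
force: [-4.9, 1.4, 8.2]
width: 0.0004
```

Call:
{"method": "jog_arm", "body": {"motion": [[[0,0,-0.005,0,0,0,0],[0,0,-0.012,0,0,0,0],[0,0,-0.022,0,0,0,0],[0,0,-0.025,0,0,0,0],[0,0,-0.025,0,0,0,0]]]}}

```text
t: 11.0
eef_pos: [0.5899, 0.1411, 0.1283]
ee_rot: [3.142, -0.002, -2.951]
force: [0.6, 0.5, -0.2]
width: 0.0006
```

The press hit the bottom stop: the extra 0.8 mm command gave no further travel. I'm moving clear so I can look.

Call:
{"method": "jog_arm", "body": {"motion": [[[0,0,-0.03,0,0,0,0],[0,0,-0.07,0,0,0,0],[0.01,-0.035,-0.09,0,0,0,0],[0.01,-0.08,-0.1,0,0,0,0],[0.01,-0.125,-0.1,0,0,0,0],[0.01,-0.17,-0.1,0,0,0,0],[0.01,-0.215,-0.1,0,0,0,0],[0.01,-0.26,-0.1,0,0,0,0]]]}}

```text
t: 11.8
eef_pos: [0.6295, -0.1178, 0.2279]
ee_rot: [3.141, -0.003, -2.951]
force: [1.5, 0.0, -0.0]
width: 0.0004
```

Call:
{"method": "jog_arm", "body": {"motion": [[[0,-0.045,0,0,0,0,0],[0,-0.09,0,0,0,0,0],[0,-0.13,0,0,0,0,0],[0,-0.15,0,0,0,0,0],[0,-0.15,0,0,0,0,0],[0,-0.15,0,0,0,0,0]]]}}

```text
t: 12.4
eef_pos: [0.6576, -0.2652, 0.2271]
ee_rot: [3.141, -0.004, -2.952]
force: [-0.0, 0.5, 0.1]
width: 0.0006
```

```bash
python3 -c "
from h import *
s=arm.get_state();print(s['t'],s['eef_pos'],s['force'])
f=optics.grab_frame('side')[:,:,::-1];cv2.imwrite('pics/s3full.png',f)
g=optics.grab_frame('top')[:,:,::-1];cv2.imwrite('pics/t3full.png',g)
a=cv2.imread('pics/side0.png');b=cv2.imread('pics/top0.png')
z=lambda i:cv2.resize(i[140:235,260:420],None,fx=5,fy=5,interpolation=2)
cv2.imwrite('pics/cs_a.png',z(a));cv2.imwrite('pics/cs_b.png',z(f))
y=lambda i:cv2.resize(i[95:225,140:365],None,fx=2.3,fy=2.3,interpolation=2)
cv2.imwrite('pics/ct.png',np.vstack([y(b),y(g)]))
"
```

```text
12.4 [ 0.65761257 -0.26515577  0.22707574] [-0.04615662  0.46465754  0.14893011]
```

View pics/cs_a.png

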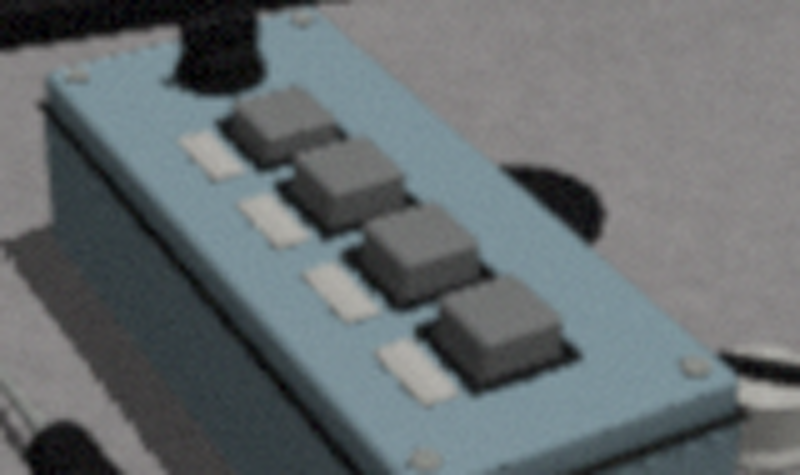

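View pics/cs_b.png

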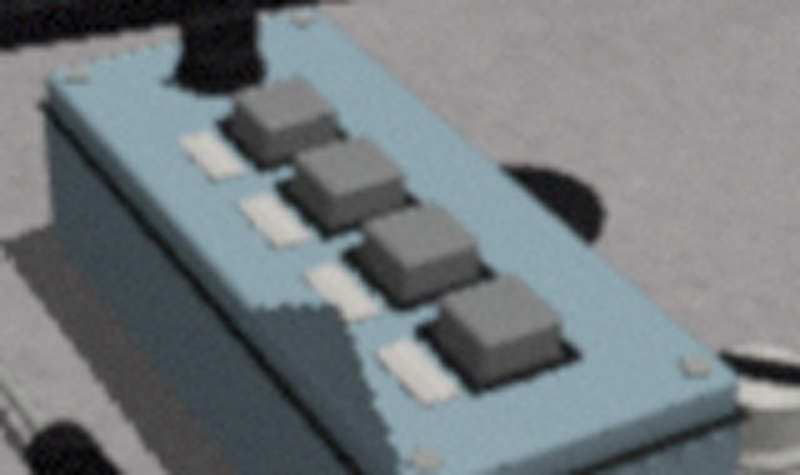

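View pics/ct.png

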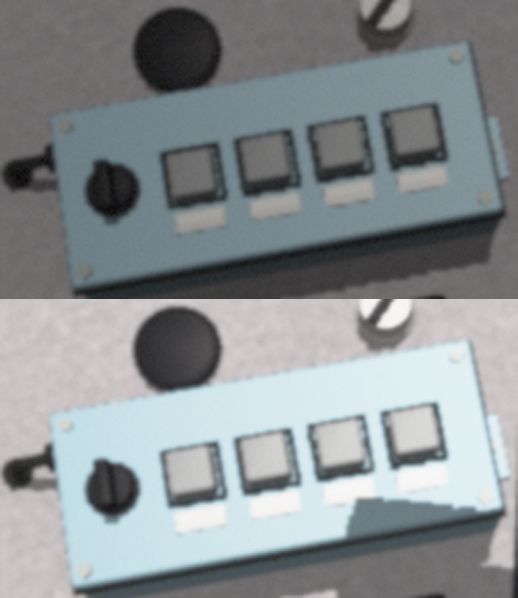

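The side view shows key 1's top edge about 10 px higher in the 5x crop, from row ~88 before to ~78 after. It now stands as tall as the other three. The loose parts have not moved.

```bash
python3 -c "
from station import arm
print(arm.job_done())"
```

```text
the job is handed in; nothing more can be done
None
```

I tapped the four keys in order from the one next to the rotary switch, found the first one latched, and pressed it to its bottom stop. It popped up, and all four keys now stand up. The job was handed in at about 12.5 s of the 48 s allowed.

| Key (from the rotary switch) | Tap result | Reading |
|---|---|---|
| 1 | Latched | Contact about 3.5 mm lower than the others, rising stiffly; tap stopped at 3.0 N |
| 2 | Up | 2.2 N at the end of the tap, pressed in about 1 mm |
| 3 | Up | 1.8 N at the end of the tap, pressed in about 1 mm |
| 4 | Up | 2.7 N at the end of the tap, pressed in about 1 mm |

**Release press:** I held key 1 at the bottom stop for about 0.4 s. The wrist read 8.2 to 8.9 N there, slightly under the 9.5 N stated. An extra 0.8 mm of commanded travel did not move it further, so I took it as fully down.

**Last checks:** The side picture shows key 1 raised to the same height as the other three. The burner cap and hob knob look unmoved in the before and after pictures. The driver was only partly in view there, and the arm never went near it. The arm stopped well clear of everything with only sensor noise on the force reading. I did not tap key 1 again after it popped up.

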